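# Snap the cover into its housing with a press block

### The arm

A 6-joint arm with a two-finger parallel gripper is mounted at the origin on a cart in front of the work surface, level with it; the furniture and walls round the work are solid. World frame = base frame: x ahead of the robot, y to its left, z up, the work surface at z = 0. Lengths are in m, angles in rad, forces in N, time in s.
With the tool pointing down it reaches from about 0.375 to 0.9 m from the base axis. Payload 3.1 kg.
Tool frame: the origin (TCP) lies at the very end of the fingers, on their centre line; the grasp point (between the pads) lies 19 mm behind it; z points along the fingers, y is the line along which they close (so a half turn about z gives the same grasp; the last joint's range is limited). The gripper opens to 85 mm and grips with 20 to 120 N. Pads are 22 mm wide; open, the fingers measure 114 mm over their backs; the gripper's body (76 mm by 85 mm) begins 54 mm behind the grasp point. The pads swing forward as they close: fully open they stand 13 mm farther back than shut.
Start: joints at [1.117, 0.527, 1.433, -0, 1.181, -0.178], TCP at [0.17, 0.602, 0.231] pointing down, gripper open.
Joint ranges: [-3.08, 3.08], [-0.75, 2.2], [0.22, 2.44], [-1.43, 4.57], [0, 2.65], [-2.85, 2.85]. Speed limits (rad/s): [2.79, 2.79, 3.14, 3.14, 3.14, 3.14].

### API

Orientations are given as a unit quaternion [x, y, z, w].
In Python, from station import manip gives the robot as it stands.
- The arm moves only by the shell command python3 -m handwheel 'ROWS' [FORCE]. ROWS is JSON, a list of rows, each a list of 7 numbers: the shift along the world's x, y, z in mm, then the turn, a rotation vector about the world's x, y, z in degrees, then the opening, from 0 (shut) to 1 (fully open). A call has exactly 10 rows; each row shifts and turns the commanded pose from where the row before left it; what a row does not reach is not made up. A row lasts 1/8 s, in which the tool goes at most 62.5 mm and 10.7 degrees, less where a joint would pass 70% of its speed; a pose out of reach is approached as far as the arm can. A call is refused whole if a number of a shift passes 62.5 or a number of a turn 10.7, either way. A call with a gripper value outside its range is refused whole. The fingers move at their own pace and stop on an object; FORCE is the grip in N (left out, the last holds). Time passes only in rows, so rows that do not move let the fingers close, or fill a call up. It gives the time, the measured TCP pose, the force, the opening and the grip force at its end, in the units of the state.
- manip.sense(): the state, without advancing time (a new reading comes with each control period).
- manip.snapshot(name): name is "scene" or "top" or "wrist"; returns the picture (400x640x3 uint8, red, green, blue); there is no depth.
- manip.get_calibration(name): a dict with "K" (3x3 intrinsics, pixels), "rvec" (rotation vector, rad) and "tvec" (3), from world to camera coordinates, as OpenCV has them. Camera axes: x right, y down, z forward; pixel columns grow to the right and rows downward; lengths in m; the calibration is good to about 2 mm. A picture is of the moment at which its call begins: read the wrist's pose just before it. get_calibration takes no time and is no camera call; for the wrist camera it gives the pose at the moment of the call.
- manip.sign_off(): hands the job in; it is judged then, once.
The state is a dict: "t": time; "q": joint angles; "qd": joint speeds; "tau": joint torques, N m; "tcp_pos": TCP position; "tool_rot": TCP orientation; "force": force on the tool from outside, world axes, zero at the start; "ft_torque": the same for the moment, N m; "finger_gap": opening from 0.0 (shut) to 1.0 (fully open); "gripper_force": force on a finger pad.
Only numpy, scipy, OpenCV 4.12 (cv2) and the standard library are available. Lean on these libraries where they do the work, as an engineer would, in place of code of your own. Each camera call takes 0.05 s, during which the arm holds its last target. There are 200 camera calls.

### The job

Fit the aluminium cover to the grey housing, whose seat has been jacked to a height that nobody measured, so feel for it gently, never ramming the held cover into the housing: lower the cover in tilted, slip its tongue under the housing's fixed lip, and let go so that its other end rests loose on the sprung catch. Then take the pine block and press straight down with it on the flat of the cover beside the catch until the cover snaps level and fully home under the catch; do not push it home with the fingers. Finally stand the block upright on the bench clear of the housing, and leave the tape roll, the wedge offcut and the marking gauge where they are.

Things in the scene. Friction and masses are not known exactly. Their poses are not given: they have to be found in the camera images.
- housing: Dark base plate 210 x 92 x 8 mm fixed to the bench, origin on the bench under the middle of the seat, long along x; on it a grey cradle (200 x 84 mm) jacked up and locked: its sunk seat, a ledge 61 mm wide in y, lies 22 to 34 mm above the bench, unknown. Side walls end 6 mm above the seat. +x end: lip and wall; -x end: sprung catch, behind it (x -93 to -106 mm) a block 19 mm above the seat
- lip_end (a point): Point on the base plate, 8 mm above the bench, below the front edge of the fixed lip, housing x = 72.5 mm. The lip runs from here to the end wall's inner face at x = 81 mm, 60 mm wide in y; its underside is 7.5 mm, its top 14 mm above the seat (the wall's top also). The seat ledge is closed from x = 50 to 81 mm. Touch gently: over 60 N on the held cover is ramming. Axes as the housing's
- catch_end (a point): Point on the base plate (8 mm above the bench) straight below the steel catch's nose tip, housing x = -66 mm. The nose (28 mm wide in y) has its underside 7.3 mm above the seat; its upper face rises at about 60 degrees toward -x to the catch's top 19 mm above the seat. The hooked, loose cover's end rests on this slope 9 to 14 mm above the seat. Axes as the housing's
- catch (a joint): Sprung catch, m: 0 = forward, up to 0.009 pushed back toward -x. A cover pressed down drives it back about 3 to 4 mm; it then springs forward over the cover's edge. Snapping takes roughly 8 to 16 N on the block; past the snap the force falls until the cover bottoms on the rigid seat
- cover: Loose aluminium cover, 0.12 kg: plate 140 x 56 x 6 mm, at its +x end a tongue 10 long, 40 wide, 4 thick, level with the underside; on top a grip rib, x -8 to 24 mm, 14 mm thick in y, top 24 mm above the underside. Origin at the plate's underside centre. Flat for the block: x -66 to -8. Seated: x along housing x, origin x about 0 to 1. Held catch end up 10 degrees it clears catch and lip
- cover_tongue (a point): Tip of the cover's tongue, at the underside, cover x = 80 mm; axes as the cover's
- cover_end (a point): Middle of the cover's catch-end edge, at the underside, cover x = -70 mm; axes as the cover's
- press_block: Loose pine block, 40 (x) x 44 (y) x 75 (z) mm, 0.11 kg, standing upright; origin at the centre of its underside
- tape_roll: Bystander: roll of masking tape, 105 mm across, 25 mm high; origin at the underside's centre
- wedge: Bystander: walnut offcut with a sawn wedge end, 42 x 110 x 22 mm; origin at the underside's centre
- marking_gauge: Bystander: beech marking gauge, 69 x 200 x 42 mm; origin at the underside's centre

How it is judged:
On the way, in this order (a step that is already met when the one before it is completed fails the run):
1. the cover lies loose with its tongue under the lip and its other end resting on the catch's slope, let go (x of cover_tongue in the frame of housing above 0.0755 m and z of cover_tongue in the frame of housing between 0.018 and 0.0355 m and y of cover_tongue in the frame of housing between -0.006 and 0.006 m and angle between cover's own z axis and vertical between 0.035 and 0.13 rad and z of cover_end in the frame of housing above 0.028 m and contact force between the fingers and cover below 0.3 N), for 0.2 s.
2. the pine block presses the hooked cover down against the catch, driving the catch back (x of cover_tongue in the frame of housing above 0.0755 m and z of cover_tongue in the frame of housing between 0.018 and 0.0355 m and y of cover_tongue in the frame of housing between -0.006 and 0.006 m and value of joint catch above 0.0015 m and contact force between press_block and cover above 2 N).
At the end, for the whole second after the job is handed in: Cover snapped in: tongue tip past housing x = 75.5 mm, within 6 mm of the middle line, below the lip (under 35.5 mm); cover level within 0.018 rad; catch under 1.5 mm. Block upright (0.15 rad) on the bench, over 90 mm from the housing origin, touching neither; both released, at rest (x of cover_tongue in the frame of housing above 0.0755 m and z of cover_tongue in the frame of housing between 0.018 and 0.0355 m and y of cover_tongue in the frame of housing between -0.006 and 0.006 m and angle between cover's own z axis and vertical below 0.018 rad and value of joint catch below 0.0015 m and contact force between the fingers and cover below 0.2 N and contact force between the fingers and press_block below 0.2 N and contact force between press_block and housing below 0.1 N and contact force between press_block and cover below 0.1 N and height (world z) of press_block between -0.01 and 0.006 m and angle between press_block's own z axis and vertical below 0.15 rad and horizontal distance between press_block and housing above 0.09 m and linear speed of each of press_block, cover below 0.02 m/s).
It fails at once if the held cover is rammed into the housing: over 60 N between them while the fingers hold it (contact force between the fingers and cover above 1 N and contact force between cover and housing above 60 N).
It fails at once if the fingers push the hooked cover home (to within 0.03 rad of level) (contact force between the fingers and cover above 1 N and angle between cover's own z axis and vertical below 0.03 rad and x of cover_tongue in the frame of housing above 0.0755 m and z of cover_tongue in the frame of housing between 0.018 and 0.0355 m and y of cover_tongue in the frame of housing between -0.006 and 0.006 m).
It fails at once if the tape roll is moved more than 30 mm (distance of tape_roll from where it was at the start of the episode above 0.03 m).
It fails at once if the wedge is moved more than 30 mm (distance of wedge from where it was at the start of the episode above 0.03 m).
It fails at once if the marking gauge is moved more than 30 mm (distance of marking_gauge from where it was at the start of the episode above 0.03 m).
It also fails if it takes over 72 s, if anything falls off the work surface, if the arm or the gripper's body presses on something with over 40 N, if the wrist force passes 120 N, or if a joint passes its speed limit or range.

## Working session

There is one attempt and no reset: what is moved stays moved. The work goes in short steps, Python scripts to look and compute and a shell command to move; the robot and the scene stay as the last step left them, time stands still between calls to the robot, and variables do not carry over. Pictures are saved under pics/ and viewed, at most 10 in all, crops included, and the job is handed in when it is done.

```bash
ls; mkdir -p pics
python3 - <<'E'
from station import manip
import cv2,numpy as np
for n in("scene","top"):
    cv2.imwrite(f"pics/{n}0.png",cv2.cvtColor(manip.snapshot(n),cv2.COLOR_RGB2BGR))
    c=manip.get_calibration(n);R=cv2.Rodrigues(np.array(c["rvec"],float))[0];print(n,np.round(c["K"],1).tolist(),(-R.T@np.array(c["tvec"]).reshape(3)).round(3),R.round(2).tolist())
s=manip.sense();print(s)
E
```

```text
pics
scene [[421.5, 0.0, 322.2], [0.0, 421.5, 200.4], [0.0, 0.0, 1.0]] [ 0.056 -0.558  0.854] [[0.79, -0.61, 0.01], [-0.43, -0.56, -0.71], [0.43, 0.56, -0.71]]
top [[384.6, 0.0, 315.8], [0.0, 384.6, 195.5], [0.0, 0.0, 1.0]] [0.472 0.065 1.125] [[0.02, -1.0, -0.0], [-1.0, -0.02, -0.09], [0.09, 0.0, -1.0]]
{'t': 0.1, 'q': array([ 1.11750282e+00,  5.28396904e-01,  1.43378052e+00,  4.48772314e-06,
        1.18139684e+00, -1.78509440e-01]), 'qd': array([ 0.00046186,  0.00068849, -0.00136851,  0.00021004, -0.00264086,
        0.00027984]), 'tau': array([-1.81000391e-04, -4.43309927e+01, -1.78586000e+01, -1.60665941e-04,
        3.86731757e-03,  5.79855907e-06]), 'tcp_pos': array([0.16927562, 0.60096903, 0.23041489]), 'tool_rot': array([ 1.36960973e-01,  9.90575949e-01, -9.41129078e-04, -3.09788209e-04]), 'force': array([-0.31918042,  0.08274513,  0.34662525]), 'ft_torque': array([ 0.03334308, -0.00783263, -0.00198589]), 'gripper_force': 0.0, 'finger_gap': 0.9990454552928357}
```

View pics/top0.png

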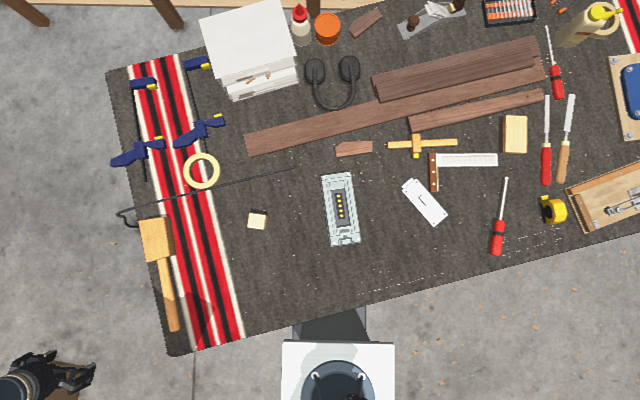

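View pics/scene0.png

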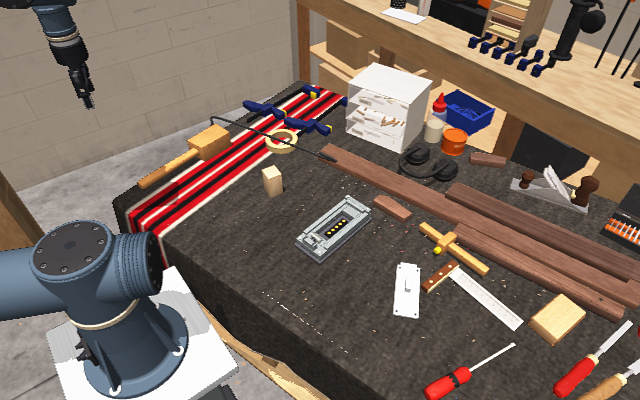

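The top view shows the housing near (341,208), the cover near (425,202), the block near (257,219), and the wedge and marking gauge behind at (354,149) and (420,145). I'll zoom in on the three parts I need to move.

Run:
```python
import cv2
a=cv2.imread("pics/top0.png")[165:255,235:455]; b=cv2.imread("pics/scene0.png")[185:330,250:440]
a=cv2.resize(a,(792,324),interpolation=cv2.INTER_CUBIC)
b=cv2.resize(b,None,fx=1.8,fy=1.8,interpolation=cv2.INTER_CUBIC)
import numpy as np
o=np.zeros((600,800,3),np.uint8);o[:324,:792]=a;h=min(276,b.shape[0]);o[324:324+h,:b.shape[1]]=b[:h]
cv2.imwrite("pics/z0.png",o)
```

```text
(no output)
```

View pics/z0.png

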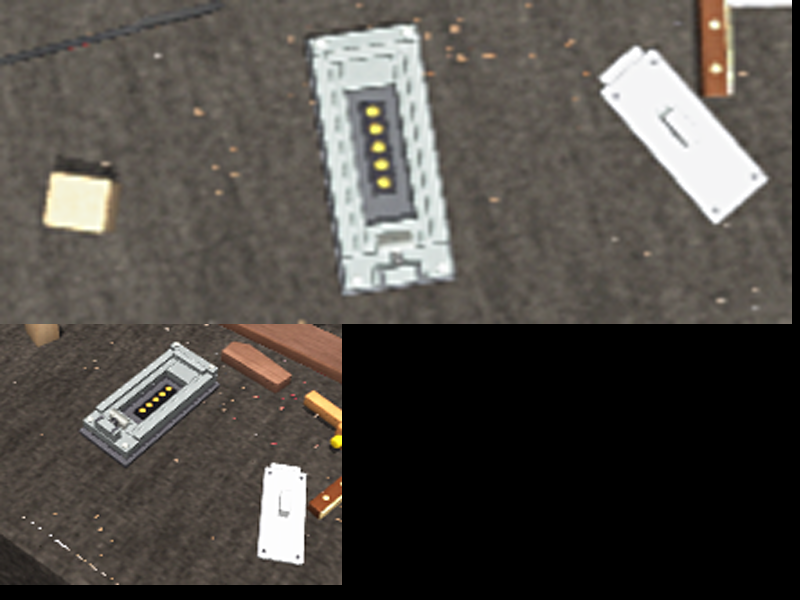

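The zoom shows the housing's lip end facing away from the robot and its catch end near. The cover's tongue is at the zoom's upper left (625,65), and the block stands alone at the left.

```bash
cat > h.py <<'E'
from station import manip
import cv2,numpy as np
from scipy.spatial.transform import Rotation as Ro
def cam(n):
    c=manip.get_calibration(n);return np.array(c["K"],float),np.array(c["rvec"],float).reshape(3),np.array(c["tvec"],float).reshape(3)
def back(n,uv,z,c=None):
    K,r,t=c or cam(n);uv=np.array(uv,float).reshape(-1,1,2)
    p=cv2.undistortPoints(uv,K,None).reshape(-1,2);R=Ro.from_rotvec(r).as_matrix()
    d=np.c_[p,np.ones(len(p))]@R;o=-R.T@t
    return o+d*((z-o[2])/d[:,2])[:,None]
def shot(name,f):
    c=cam(name);im=cv2.cvtColor(manip.snapshot(name),cv2.COLOR_RGB2BGR);cv2.imwrite(f,im);np.savez(f+".npz",K=c[0],r=c[1],t=c[2]);return im,c
def load(f):
    d=np.load(f+".npz");return d["K"],d["r"],d["t"]
E
python3 - <<'E'
from h import *
q=lambda L:[((x+.5)/3.6-.5+235,(y+.5)/3.6-.5+165) for x,y in L]
for n,L,z in(("cover",[(600,85),(655,48),(768,180),(715,222)],.006),("rib",[(668,118),(690,142)],.024),("housing",[(312,40),(415,27),(452,285),(347,292)],.04),("block",[(48,172),(115,180),(108,234),(43,228)],.075)):
    P=back("top",q(L),z);print(n,P[:,:2].round(3).tolist(),P.mean(0).round(3))
    if len(P)==4:
        v=(P[0]+P[1]-P[2]-P[3]);print("yaw",np.degrees(np.arctan2(v[1],v[0])).round(1))
K,r,t=cam("wrist");R=Ro.from_rotvec(r).as_matrix();s=manip.sense();T=Ro.from_quat(s["tool_rot"]).as_matrix()
print("cam in tool",T.T@(-R.T@t-s["tcp_pos"]),"axes",(T.T@R.T).round(3).tolist(),K[0])
E
```

```text
cover [[0.594, -0.179], [0.625, -0.224], [0.52, -0.315], [0.485, -0.272]] [ 0.556 -0.248  0.006]
yaw 40.7
rib [[0.567, -0.23], [0.548, -0.247]] [ 0.558 -0.238  0.024]
housing [[0.621, 0.055], [0.633, -0.026], [0.431, -0.057], [0.424, 0.024]] [ 0.528 -0.001  0.04 ]
yaw 9.0
block [[0.511, 0.254], [0.506, 0.203], [0.465, 0.207], [0.469, 0.256]] [0.488 0.23  0.075]
yaw -4.2
cam in tool [ 0.07183873  0.00029965 -0.14169155] axes [[0.0, -0.959, -0.283], [1.0, 0.0, -0.001], [0.001, -0.283, 0.959]] [286.27230569   0.         315.67775958]
```

```bash
python3 -m handwheel '[[26,-56,-3,0,0,-10.4,1],[26,-56,-3,0,0,-10.4,1],[26,-56,-3,0,0,-10.4,1],[26,-56,-3,0,0,-10.4,1],[26,-56,-3,0,0,-10.4,1],[26,-56,-3,0,0,-10.4,1],[26,-56,-3,0,0,-10.4,1],[26,-56,-3,0,0,-10.4,1],[26,-56,-3,0,0,-10.4,1],[26,-56,-3,0,0,-10.4,1]]' && python3 -m handwheel '[[4,-10,-4,0,0,-10.3,1],[4,-10,-4,0,0,-10.3,1],[4,-10,-4,0,0,-10.3,1],[4,-10,-4,0,0,-10.3,1],[4,-10,-4,0,0,-10.3,1],[0,0,0,0,0,0,1],[0,0,0,0,0,0,1],[0,0,0,0,0,0,1],[0,0,0,0,0,0,1],[0,0,0,0,0,0,1]]'
python3 - <<'E'
from h import *
im,c=shot("wrist","pics/w1.png"); cv2.imwrite("pics/w1z.png",cv2.resize(im[60:380,100:540],None,fx=1.8,fy=1.8,interpolation=cv2.INTER_CUBIC))
s=manip.sense();print(s["tcp_pos"],Ro.from_quat(s["tool_rot"]).as_matrix().round(3).tolist())
E
```

```text
t: 1.35
tcp_pos: [0.4301, 0.0396, 0.2012]
tool_rot: [0.867, 0.499, 0.0, -0.0]
force: [0.6, 0.7, -0.4]
finger_gap: 0.996
gripper_force: 0.0
t: 2.6
tcp_pos: [0.4495, -0.0083, 0.1814]
tool_rot: [0.997, 0.077, 0.0, 0.0]
force: [0.6, 0.1, -0.2]
finger_gap: 0.997
gripper_force: 0.0
[ 0.44953968 -0.00832502  0.18140205] [[0.988, 0.153, 0.0], [0.153, -0.988, -0.0], [0.0, 0.0, -1.0]]
```

View pics/w1z.png

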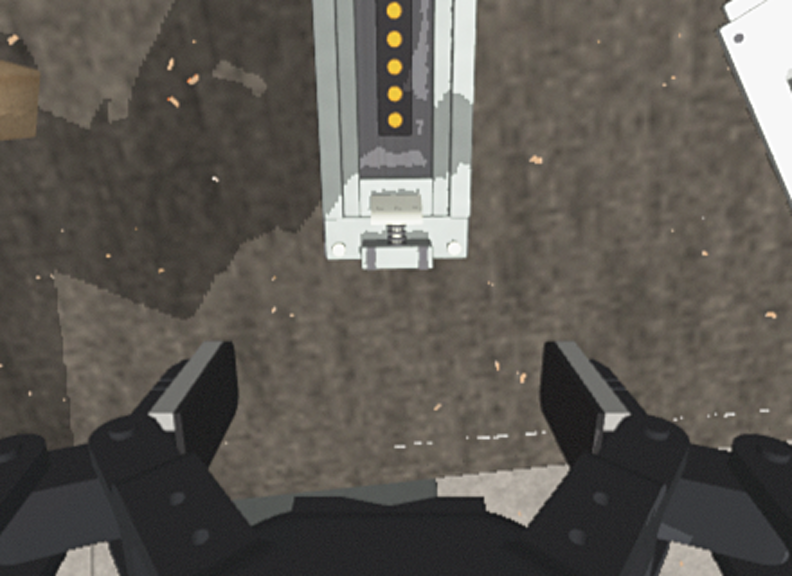

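The wrist view shows the housing's catch end, with the near cradle corners at zoom (327,259) and (467,259) and the nose at (396,195). The far end is out of the crop, so I'll shoot the housing once more from farther on and then look at the cover.

```bash
python3 -m handwheel '[[15,2,0,0,0,0,1],[15,2,0,0,0,0,1],[15,2,0,0,0,0,1],[15,2,0,0,0,0,1],[0,0,0,0,0,0,1],[0,0,0,0,0,0,1],[0,0,0,0,0,0,1],[0,0,0,0,0,0,1],[0,0,0,0,0,0,1],[0,0,0,0,0,0,1]]' | head -2
python3 -c "
from h import *
shot('wrist','pics/w2.png')"
python3 -m handwheel '[[3,-45,-3,0,0,5.3,1],[3,-45,-3,0,0,5.3,1],[3,-45,-3,0,0,5.3,1],[3,-45,-3,0,0,5.3,1],[3,-45,-3,0,0,5.3,1],[3,-45,-3,0,0,5.3,1],[0,0,0,0,0,0,1],[0,0,0,0,0,0,1],[0,0,0,0,0,0,1],[0,0,0,0,0,0,1]]' | head -2
python3 - <<'E'
from h import *
im,c=shot("wrist","pics/w3.png");a=cv2.imread("pics/w2.png")
o=np.zeros((600,800,3),np.uint8)
A=cv2.resize(a[0:240,230:420],None,fx=2.5,fy=2.5,interpolation=cv2.INTER_CUBIC)[:, :475]
B=cv2.resize(im[0:300,235:395],None,fx=2,fy=2,interpolation=cv2.INTER_CUBIC)
o[:A.shape[0],:A.shape[1]]=A;o[:B.shape[0],480:480+B.shape[1]]=B;cv2.imwrite("pics/c1.png",o)
s=manip.sense();print(s["tcp_pos"],Ro.from_quat(s["tool_rot"]).as_matrix().round(3).tolist())
E
```

```text
t: 3.9
tcp_pos: [0.5095, -0.0005, 0.1814]
t: 5.2
tcp_pos: [0.5276, -0.2692, 0.1635]
[ 0.52764773 -0.26936379  0.16349636] [[0.759, 0.651, -0.0], [0.651, -0.759, 0.0], [0.0, -0.0, -1.0]]
```

View pics/c1.png

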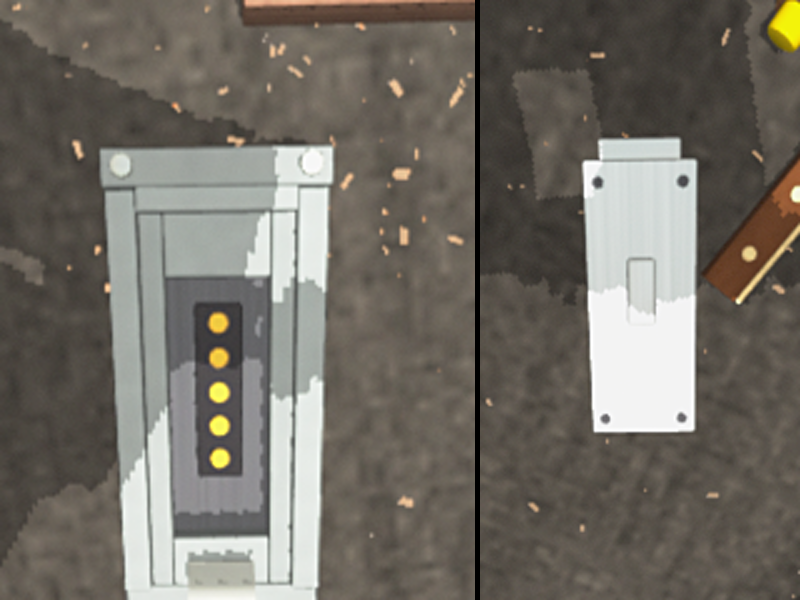

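The left half shows the housing's lip bar at composite rows 187–210, its end-wall corners at (101,149) and (333,149), and the catch nose tip near row 560. The right half shows the cover's plate corners at (583,161), (696,161), (694,432) and (594,432), with the rib at (641,291).

Run:
```python
from h import *
from scipy.optimize import least_squares
a=lambda x,y:((x+.5)/2.5-.5+230,(y+.5)/2.5-.5)
w1=lambda x,y:((x+.5)/1.8-.5+100,(y+.5)/1.8-.5+60)
c2=load("pics/w2.png");c1=load("pics/w1.png")
# (cam, uv, hx, hy, dz)
O=[(c2,a(101,149),100,42,14),(c2,a(333,149),100,-42,14),(c2,a(140,210),72.5,30,14),(c2,a(297,210),72.5,-30,14),
(c2,a(188,560),-66,14,8),(c2,a(255,560),-66,-14,8),(c1,w1(371,195),-66,14,8),(c1,w1(421,195),-66,-14,8)]
def f(p):
    e=[]
    for (K,r,t),uv,hx,hy,dz in O:
        c,s=np.cos(p[2]),np.sin(p[2]);X=np.array([p[0]+(c*hx-s*hy)/1e3,p[1]+(s*hx+c*hy)/1e3,p[3]+dz/1e3])
        e+=list(cv2.projectPoints(X.reshape(1,3),r,t,K,None)[0].ravel()-uv)
    return np.array(e)
R=least_squares(f,[.528,0,.15,.028],loss="soft_l1");print("housing xy",R.x[:2].round(4),"yaw",np.degrees(R.x[2]).round(2),"seat",R.x[3].round(4));print(R.fun.reshape(-1,2).round(1).tolist() if 0 else f(R.x).reshape(-1,2).round(1).tolist())
b=lambda x,y:((x-480+.5)/2-.5+235,(y+.5)/2-.5)
c3=load("pics/w3.png")
P=back("",[b(583,161),b(696,161),b(694,432),b(594,432)],.006,c3);v=P[0]+P[1]-P[2]-P[3];yaw=np.arctan2(v[1],v[0]);print("cover",P.mean(0).round(4),np.degrees(yaw).round(2),"size",np.linalg.norm(v)/2,np.linalg.norm(P[0]-P[1]))
rb=back("",[b(641,291)],.024,c3)[0];print("rib",rb.round(4))
m=P.mean(0)[:2];print("rib by plate",m+.008*np.array([np.cos(yaw),np.sin(yaw)]))
```

```text
housing xy [0.5354 0.0014] yaw 9.44 seat 0.0206
[[0.6, -3.5], [-0.3, -4.7], [-0.6, 4.2], [0.3, 3.4], [0.6, -0.4], [-0.7, -0.6], [0.4, 0.7], [-0.4, 0.4]]
cover [ 0.5552 -0.2455  0.006 ] 41.6 size 0.13900771615896468 0.0547320544669048
rib [ 0.5618 -0.2393  0.024 ]
rib by plate [ 0.56114813 -0.2402194 ]
```

```bash
python3 - <<'E'
from h import *
from scipy.optimize import least_squares
a=lambda x,y:((x+.5)/2.5-.5+230,(y+.5)/2.5-.5)
w1=lambda x,y:((x+.5)/1.8-.5+100,(y+.5)/1.8-.5+60)
c2=load("pics/w2.png");c1=load("pics/w1.png")
O=[(c2,a(101,149),94,42,14),(c2,a(333,149),94,-42,14),(c2,a(134,187),81,30,14),(c2,a(298,187),81,-30,14),(c2,a(140,210),72.5,30,14),(c2,a(297,210),72.5,-30,14),
(c2,a(188,560),-66,14,8),(c2,a(255,560),-66,-14,8),(c1,w1(371,195),-66,14,8),(c1,w1(421,195),-66,-14,8),(c1,w1(327,259),-106,42,6),(c1,w1(467,259),-106,-42,6)]
def f(p):
    e=[]
    for (K,r,t),uv,hx,hy,dz in O:
        c,s=np.cos(p[2]),np.sin(p[2]);X=np.array([p[0]+(c*hx-s*hy)/1e3,p[1]+(s*hx+c*hy)/1e3,p[3]+dz/1e3])
        e+=list(cv2.projectPoints(X.reshape(1,3),r,t,K,None)[0].ravel()-uv)
    return np.array(e)
R=least_squares(f,[.528,0,.15,.028],loss="soft_l1");x,y,w,h=R.x;print("housing xy",R.x[:2].round(4),"yaw",np.degrees(w).round(2),"seat",h.round(4));print(f(R.x).reshape(-1,2).round(1).tolist())
E
python3 -m handwheel '[[8.5,7.5,-12,0,0,0.5,0.6],[8.5,7.5,-12,0,0,0.5,0.6],[8.5,7.5,-12,0,0,0,0.6],[8,7,-12,0,0,0,0.6],[0,0,-12,0,0,0,0.6],[0,0,-12,0,0,0,0.6],[0,0,-12,0,0,0,0.6],[0,0,-12,0,0,0,0.6],[0,0,-12,0,0,0,0.6],[0,0,-12,0,0,0,0.6]]' 40
```

```text
housing xy [0.5373 0.0019] yaw 9.47 seat 0.0255
[[-0.3, 0.3], [0.2, -1.0], [0.5, 0.5], [0.6, -0.3], [-1.5, 1.3], [0.8, 0.5], [0.3, -0.5], [-0.6, -0.8], [0.1, -0.5], [-0.2, -0.8], [-0.8, 1.2], [0.2, 0.3]]
t: 6.5
tcp_pos: [0.561, -0.2411, 0.0426]
tool_rot: [0.935, 0.355, 0.0, 0.0]
force: [-0.2, 0.3, 0.1]
finger_gap: 0.603
gripper_force: 0.0
```

```bash
python3 -m handwheel '[[0,1,-12,0,0,0,0.6],[0,0,-11,0,0,0,0.6],[0,0,-11,0,0,0,0.6],[0,0,0,0,0,0,0.6],[0,0,0,0,0,0,0],[0,0,0,0,0,0,0],[0,0,0,0,0,0,0],[0,0,0,0,0,0,0],[0,0,0,0,0,0,0],[0,0,0,0,0,0,0]]' 60
```

```text
t: 7.75
tcp_pos: [0.5612, -0.24, 0.0095]
tool_rot: [0.935, 0.355, 0.0, 0.0]
force: [-0.9, -0.5, 5.1]
finger_gap: 0.145
gripper_force: 61.8
```

```bash
python3 -m handwheel '[[0,0,35,0,0,0,0],[0,0,35,0,0,0,0],[0,0,35,0,0,0,0],[-5.4,48.2,0,0,0,-6.4,0],[-5.4,48.2,0,0,0,-6.4,0],[-5.4,48.2,0,0,0,-6.4,0],[-5.4,48.2,0,0,0,-6.4,0],[-5.4,48.2,0,0,0,-6.4,0],[0,0,0,0,0,0,0],[0,0,0,0,0,0,0]]'|head -5 && python3 -m handwheel '[[0,0,-12,-0.82,4.93,0,0],[0,0,-12,-0.82,4.93,0,0],[0,0,-12,0,0,0,0],[0,0,-12,0,0,0,0],[0,0,0,0,0,0,0],[0,0,0,0,0,0,0],[0,0,0,0,0,0,0],[0,0,0,0,0,0,0],[0,0,0,0,0,0,0],[0,0,0,0,0,0,0]]'
python3 - <<'E'
from h import *
im,c=shot("wrist","pics/w4.png"); cv2.imwrite("pics/w4z.png",cv2.resize(im[20:260,210:430],None,fx=2.5,fy=2.5,interpolation=cv2.INTER_CUBIC))
s=manip.sense();print(s["tcp_pos"],Ro.from_quat(s["tool_rot"]).as_matrix().round(4).tolist(),s["force"])
E
```

```text
t: 9.0
tcp_pos: [0.5339, 0.0011, 0.1137]
tool_rot: [0.996, 0.084, -0.0, 0.0]
force: [0.3, 0.1, -1.1]
finger_gap: 0.145
t: 10.25
tcp_pos: [0.5342, 0.0011, 0.0664]
tool_rot: [0.993, 0.083, -0.087, 0.007]
force: [-0.0, 0.0, -1.0]
finger_gap: 0.145
gripper_force: 60.9
[0.53409936 0.00106416 0.06638735] [[0.9712, 0.1661, -0.171], [0.1636, -0.9861, -0.0285], [-0.1734, -0.0003, -0.9848]] [ 0.37850171  0.36046693 -1.24926809]
```

View pics/w4z.png

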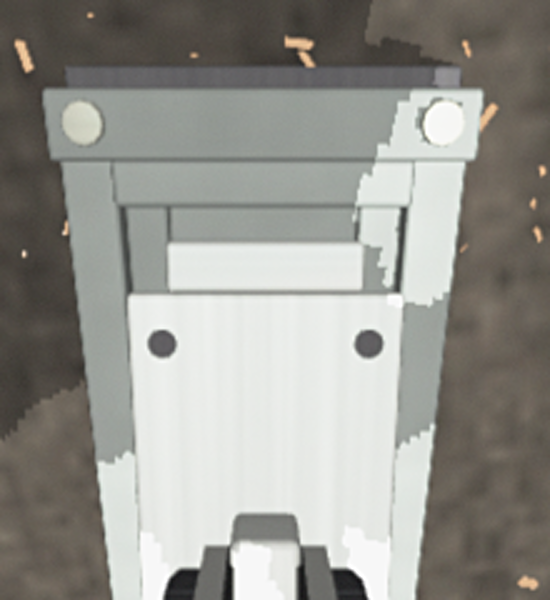

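The wrist view shows the tongue centred in front of the lip (tongue columns 168–362, lip 115–413). The tongue tip is at zoom row 242 and the lip front edge at row 206.

```bash
python3 - <<'E'
from h import *
a=lambda x,y:((x+.5)/2.5-.5+210,(y+.5)/2.5-.5+20)
c=load("pics/w4.png");w=np.radians(9.47);R=np.array([[np.cos(w),np.sin(w)],[-np.sin(w),np.cos(w)]])
H=lambda P:((P[:,:2]-[.5373,.0019])@R.T*1e3).round(1).tolist()
print("lip front",H(back("",[a(115,206),a(413,206)],.0395,c)),"wall inner",H(back("",[a(115,160),a(413,160)],.0395,c)),"wall outer",H(back("",[a(43,90),a(483,90)],.0395,c)))
for z in(.047,.0485):print("tip top",H(back("",[a(168,242),a(362,242)],z,c)))
print("plate end top",H(back("",[a(129,295),a(402,295)],.0523,c)))
E
python3 -m handwheel '[[0,0,-3,0,0,0,0],[0,0,-3,0,0,0,0],[0,0,-3,0,0,0,0],[0,0,-2,0,0,0,0],[0,0,-1,0,0,0,0],[0,0,-0.5,0,0,0,0],[0,0,-0.5,0,0,0,0],[0,0,0,0,0,0,0],[0,0,0,0,0,0,0],[0,0,0,0,0,0,0]]'
```

```text
lip front [[72.6, 30.7], [72.7, -30.4]] wall inner [[81.3, 29.9], [81.4, -29.6]] wall outer [[93.7, 42.5], [93.9, -41.9]]
tip top [[66.7, 19.2], [66.8, -19.4]]
tip top [[67.0, 19.0], [67.0, -19.2]]
plate end top [[57.4, 26.9], [57.5, -27.3]]
t: 11.55
tcp_pos: [0.5341, 0.001, 0.0534]
tool_rot: [0.993, 0.083, -0.087, 0.007]
force: [-1.2, -0.1, -0.6]
finger_gap: 0.139
gripper_force: 60.9
```

```bash
python3 -m handwheel '[[0,0,-0.5,0,0,0,0],[0,0,-0.5,0,0,0,0],[0,0,-0.5,0,0,0,0],[0,0,-0.5,0,0,0,0],[0,0,0,0,0,0,0],[0,0,0,0,0,0,0],[0,0,0,0,0,0,0],[0,0,0,0,0,0,0],[0,0,0,0,0,0,0],[0,0,0,0,0,0,0]]' | sed -n 2,4p
```

```text
tcp_pos: [0.534, 0.001, 0.0513]
tool_rot: [0.993, 0.083, -0.087, 0.007]
force: [-0.6, 0.4, -1.3]
```

```bash
python3 -m handwheel '[[0,0,-0.4,0,0,0,0],[0,0,-0.4,0,0,0,0],[0,0,-0.4,0,0,0,0],[0,0,-0.3,0,0,0,0],[0,0,0,0,0,0,0],[0,0,0,0,0,0,0],[0,0,0,0,0,0,0],[0,0,0,0,0,0,0],[0,0,0,0,0,0,0],[0,0,0,0,0,0,0]]' | sed -n 2,4p
```

```text
tcp_pos: [0.5338, 0.001, 0.0503]
tool_rot: [0.993, 0.083, -0.087, 0.007]
force: [-2.3, 0.3, 6.1]
```

```bash
python3 -c "
from h import *
s=manip.sense();print(s['force'],s['ft_torque'],s['tcp_pos'])"
```

```text
[-2.28565565  0.30494991  6.13931813] [ 0.0230846   0.10057105 -0.02111609] [0.53375036 0.0009709  0.05033572]
```

Contact came at TCP z ≈ 50.4 mm, which puts the seat at about 28.7 mm. I'll lift slightly and slide the tongue under the lip.

```bash
python3 -m handwheel '[[0,0,0.7,0,0,0,0],[0,0,0.6,0,0,0,0],[0,0,0,0,0,0,0],[1.48,0.25,0,0,0,0,0],[1.48,0.25,0,0,0,0,0],[1.48,0.25,0,0,0,0,0],[1.48,0.25,0,0,0,0,0],[1.48,0.25,0,0,0,0,0],[1.48,0.25,0,0,0,0,0],[0,0,0,0,0,0,0]]' | sed -n 2,4p; python3 -c "
from h import *
s=manip.sense();print(s['force'],s['ft_torque'],s['tcp_pos'])"
```

```text
tcp_pos: [0.5434, 0.0026, 0.0511]
tool_rot: [0.993, 0.083, -0.086, 0.007]
force: [-0.5, 0.2, 0.2]
[-0.51684548  0.2183277   0.21940986] [ 0.04082104 -0.05709991 -0.00617624] [0.54342429 0.00257846 0.05106241]
```

```bash
python3 -m handwheel '[[0.99,0.16,0,0,0,0,0],[0.99,0.16,0,0,0,0,0],[0.99,0.16,0,0,0,0,0],[0.69,0.12,0,0,0,0,0],[0,0,0,0,0,0,0],[0,0,0,0,0,0,0],[0,0,0,0,0,0,0],[0,0,0,0,0,0,0],[0,0,0,0,0,0,0],[0,0,0,0,0,0,0]]' | sed -n 2,4p
```

```text
tcp_pos: [0.5468, 0.0031, 0.0511]
tool_rot: [0.993, 0.083, -0.087, 0.007]
force: [0.1, 0.2, 1.6]
```

```bash
python3 -m handwheel '[[0.5,0.08,0,0,0,0,0],[0.5,0.08,0,0,0,0,0],[0.5,0.08,0,0,0,0,0],[0,0,0,0,0,0,0],[0,0,0,0,0,0,0],[0,0,0,0,0,0,0],[0,0,0,0,0,0,0],[0,0,0,0,0,0,0],[0,0,0,0,0,0,0],[0,0,0,0,0,0,0]]' | sed -n 2,4p
```

```text
tcp_pos: [0.5481, 0.0034, 0.0511]
tool_rot: [0.993, 0.083, -0.087, 0.007]
force: [-1.2, -0.7, 2.2]
```

```bash
python3 -m handwheel '[[-0.167,-0.028,-0.61,0.082,-0.493,0,0],[-0.167,-0.028,-0.61,0.082,-0.493,0,0],[-0.167,-0.028,-0.61,0.082,-0.493,0,0],[-0.167,-0.028,-0.61,0.082,-0.493,0,0],[-0.167,-0.028,-0.61,0.082,-0.493,0,0],[-0.167,-0.028,-0.61,0.082,-0.493,0,0],[-0.167,-0.028,-0.61,0.082,-0.493,0,0],[-0.167,-0.028,-0.61,0.082,-0.493,0,0],[0,0,0,0,0,0,0],[0,0,0,0,0,0,0]]' | sed -n 2,4p
```

```text
tcp_pos: [0.5468, 0.0032, 0.0462]
tool_rot: [0.995, 0.083, -0.052, 0.004]
force: [-0.8, 0.9, 1.1]
```

Nothing is in hard contact. I'll release gently and back out along the tool axis.

```bash
python3 -m handwheel '[[0,0,0,0,0,0,0.2],[0,0,0,0,0,0,0.25],[0,0,0,0,0,0,0.35],[0,0,0,0,0,0,0.35],[0,0,0,0,0,0,0.35],[0,0,2,0,0,0,0.35],[-0.6,-0.1,6,0,0,0,0.35],[-0.8,-0.1,8,0,0,0,0.35],[-1.6,-0.3,16,0,0,0,0.35],[-3,-0.5,30,0,0,0,0.35]]'
python3 - <<'E'
from h import *
im,c=shot("wrist","pics/w5.png");im2,_=shot("scene","pics/s5.png")
o=np.zeros((600,800,3),np.uint8)
A=cv2.resize(im[20:300,215:415],None,fx=2,fy=2,interpolation=cv2.INTER_CUBIC);o[:560,:400]=A
B=cv2.resize(im2[185:285,285:385],None,fx=4,fy=4,interpolation=cv2.INTER_CUBIC);o[:400,400:800]=B;cv2.imwrite("pics/c5.png",o)
E
```

```text
t: 20.3
tcp_pos: [0.5401, 0.0022, 0.1089]
tool_rot: [0.995, 0.083, -0.053, 0.004]
force: [-0.2, 0.5, -0.6]
finger_gap: 0.35
gripper_force: 0.0
```

View pics/c5.png

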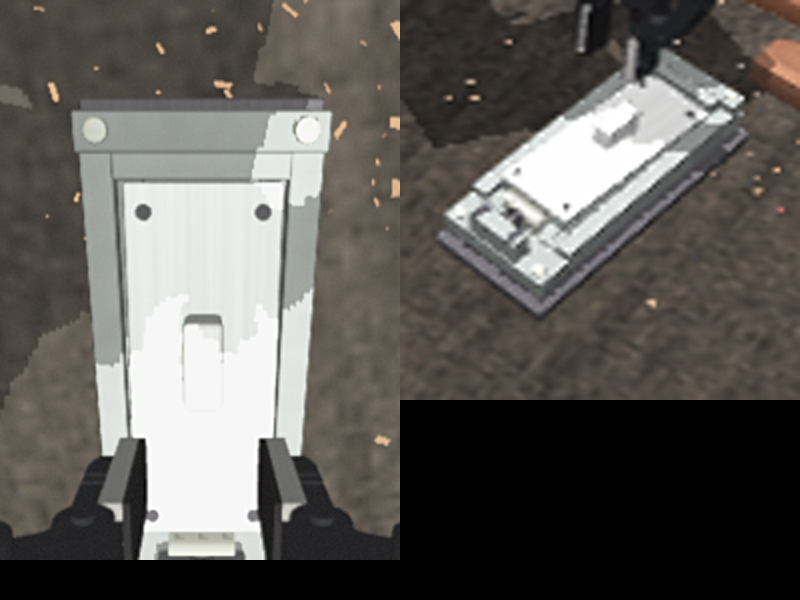

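The cover's tongue is hidden under the lip, its plate end lies at the lip front, and its catch end sits on the nose, so it is hooked and free. Next is the block.

```bash
python3 -m handwheel '[[0,0,15,0.49,-2.96,0,0.8],[0,0,15,0.49,-2.96,0,1],[-18,38,5,0,0,-3.4,1],[-18,38,5,0,0,-3.4,1],[-18,38,5,0,0,-3.4,1],[-18,38,5,0,0,-3.4,1],[-18,38,5,0,0,0,1],[-18,38,0,0,0,0,1],[0,0,0,0,0,0,1],[0,0,0,0,0,0,1]]'
python3 - <<'E'
from h import *
im,c=shot("wrist","pics/w6.png");cv2.imwrite("pics/w6z.png",cv2.resize(im[20:320,180:460],None,fx=2,fy=2,interpolation=cv2.INTER_CUBIC))
E
```

```text
t: 21.65
tcp_pos: [0.433, 0.2299, 0.1633]
tool_rot: [0.999, -0.035, 0.0, 0.0]
force: [-0.5, -0.2, -0.5]
finger_gap: 1.003
gripper_force: 0.0
```

View pics/w6z.png

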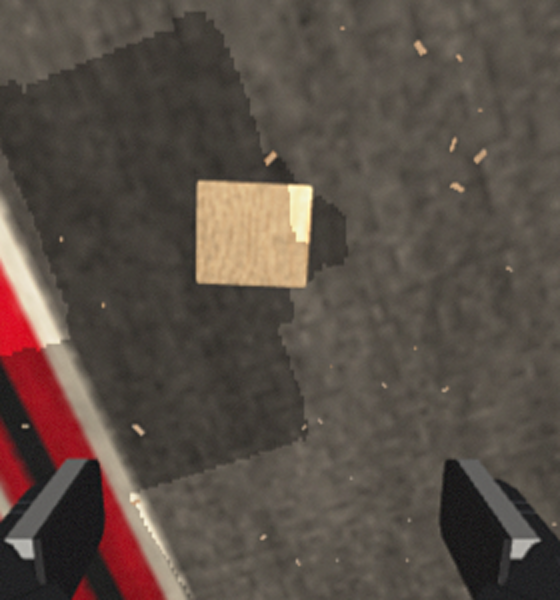

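The block's top shows with corners at zoom (197,181), (312,184), (307,287) and (197,283), and the area round it is clear.

Run:
```python
from h import *
a=lambda x,y:((x+.5)/2-.5+180,(y+.5)/2-.5+20)
c=load("pics/w6.png");P=back("",[a(197,181),a(312,184),a(307,287),a(197,283)],.075,c)
v=P[0]+P[1]-P[2]-P[3];u=P[0]+P[3]-P[1]-P[2];print(P[:,:2].round(4).tolist(),P.mean(0),np.degrees(np.arctan2(v[1],v[0])),np.degrees(np.arctan2(u[1],u[0]))-90,np.linalg.norm(v)/2,np.linalg.norm(u)/2)
s=manip.sense();print(s["tcp_pos"],Ro.from_quat(s["tool_rot"]).as_euler("zyx",degrees=True))
```

```text
[[0.5116, 0.2532], [0.5074, 0.2093], [0.468, 0.2133], [0.4727, 0.2574]] [0.48991842 0.23329495 0.075     ] -5.9491897202232575 -5.766704334826684 0.0394053275675961 0.044197907575451056
[0.43329754 0.22956998 0.16329321] [4.07478647e+00 3.44924558e-02 1.79984034e+02]
```

```bash
python3 -m handwheel '[[19,1.3,-3,0,0,-1,1],[19,1.3,-10,0,0,-0.9,1],[18.6,1.1,-20,0,0,0,1],[0,0,-24,0,0,0,1],[0,0,-24,0,0,0,1],[0,0,-24,0,0,0,1],[0,0,-22,0,0,0,1],[0,0,0,0,0,0,1],[0,0,0,0,0,0,1],[0,0,0,0,0,0,0.8]]' 70 | sed -n 2,4p;  python3 -m handwheel '[[0,0,0,0,0,0,0],[0,0,0,0,0,0,0],[0,0,0,0,0,0,0],[0,0,0,0,0,0,0],[0,0,0,0,0,0,0],[0,0,0,0,0,0,0],[0,0,0,0,0,0,0],[0,0,0,0,0,0,0],[0,0,0,0,0,0,0],[0,0,0,0,0,0,0]]' 70
```

```text
tcp_pos: [0.4903, 0.2339, 0.0371]
tool_rot: [0.999, -0.052, 0.001, -0.0]
force: [-0.3, -0.5, 0.2]
t: 24.2
tcp_pos: [0.49, 0.234, 0.0372]
tool_rot: [0.999, -0.052, 0.001, -0.0]
force: [-0.6, -1.1, 6.2]
finger_gap: 0.521
gripper_force: 71.7
```

```bash
python3 -m handwheel '[[0,0,38,0,0,0,0],[0,0,38,0,0,0,0],[0,0,38,0,0,0,0],[1.56,-47.7,0,0,0,3.08,0],[1.56,-47.7,0,0,0,3.08,0],[1.56,-47.7,0,0,0,3.08,0],[1.56,-47.7,0,0,0,3.08,0],[1.56,-47.7,0,0,0,3.08,0],[0,0,-20,0,0,0,0],[0,0,-20,0,0,0,0]]' ; python3 -m handwheel '[[0,0,-8,0,0,0,0],[0,0,-6,0,0,0,0],[0,0,-3,0,0,0,0],[0,0,-2,0,0,0,0],[0,0,-1,0,0,0,0],[0,0,-1,0,0,0,0],[0,0,-1,0,0,0,0],[0,0,-1,0,0,0,0],[0,0,0,0,0,0,0],[0,0,0,0,0,0,0]]'
python3 -c "
from h import *
s=manip.sense();p=(s['tcp_pos'][:2]-[.5373,.0019])*1e3;w=np.radians(9.47);print(p[0]*np.cos(w)+p[1]*np.sin(w),-p[0]*np.sin(w)+p[1]*np.cos(w))"
```

```text
t: 25.45
tcp_pos: [0.4971, -0.0056, 0.1099]
tool_rot: [0.997, 0.081, 0.0, 0.0]
force: [-0.6, -0.1, -1.3]
finger_gap: 0.521
gripper_force: 71.9
t: 26.7
tcp_pos: [0.4971, -0.0047, 0.0872]
tool_rot: [0.997, 0.082, 0.0, 0.0]
force: [0.4, -0.9, -0.2]
finger_gap: 0.519
gripper_force: 71.9
-40.68704025801297 0.14412925400805943
```

```bash
python3 -m handwheel '[[0,0,-0.7,0,0,0,0],[0,0,-0.7,0,0,0,0],[0,0,-0.7,0,0,0,0],[0,0,-0.7,0,0,0,0],[0,0,-0.7,0,0,0,0],[0,0,-0.7,0,0,0,0],[0,0,-0.7,0,0,0,0],[0,0,-0.6,0,0,0,0],[0,0,0,0,0,0,0],[0,0,0,0,0,0,0]]' | sed -n 2,4p
```

```text
tcp_pos: [0.4972, -0.0047, 0.0826]
tool_rot: [0.997, 0.083, 0.0, 0.0]
force: [-1.2, 0.7, 8.7]
```

```bash
python3 -m handwheel '[[0,0,-0.5,0,0,0,0],[0,0,-0.5,0,0,0,0],[0,0,-0.5,0,0,0,0],[0,0,-0.5,0,0,0,0],[0,0,-0.5,0,0,0,0],[0,0,-0.5,0,0,0,0],[0,0,-0.5,0,0,0,0],[0,0,-0.5,0,0,0,0],[0,0,0,0,0,0,0],[0,0,0,0,0,0,0]]' | sed -n 2,4p
```

```text
tcp_pos: [0.4971, -0.0046, 0.0775]
tool_rot: [0.997, 0.082, -0.0, -0.0]
force: [-0.4, 1.1, -1.2]
```

```bash
python3 -m handwheel '[[0,0,-0.6,0,0,0,0],[0,0,-0.6,0,0,0,0],[0,0,-0.6,0,0,0,0],[0,0,-0.6,0,0,0,0],[0,0,-0.6,0,0,0,0],[0,0,-0.6,0,0,0,0],[0,0,-0.4,0,0,0,0],[0,0,0,0,0,0,0],[0,0,0,0,0,0,0],[0,0,0,0,0,0,0]]' | sed -n 2,4p
```

```text
tcp_pos: [0.4971, -0.0046, 0.0736]
tool_rot: [0.997, 0.082, -0.0, 0.0]
force: [-0.4, 1.0, -1.3]
```

```bash
python3 -m handwheel '[[0,0,-0.4,0,0,0,0],[0,0,-0.4,0,0,0,0],[0,0,-0.4,0,0,0,0],[0,0,0,0,0,0,0],[0,0,0,0,0,0,0],[0,0,0,0,0,0,0],[0,0,0,0,0,0,0],[0,0,0,0,0,0,0],[0,0,0,0,0,0,0],[0,0,0,0,0,0,0]]' | sed -n 2,4p
```

```text
tcp_pos: [0.4972, -0.0047, 0.0728]
tool_rot: [0.997, 0.082, 0.0, 0.0]
force: [-1.2, -0.1, 5.5]
```

```bash
python3 -m handwheel '[[0,0,-0.4,0,0,0,0],[0,0,-0.4,0,0,0,0],[0,0,-0.3,0,0,0,0],[0,0,0,0,0,0,0],[0,0,0,0,0,0,0],[0,0,0,0,0,0,0],[0,0,0,0,0,0,0],[0,0,0,0,0,0,0],[0,0,0,0,0,0,0],[0,0,0,0,0,0,0]]' | sed -n 2,4p
```

```text
tcp_pos: [0.4972, -0.0047, 0.0727]
tool_rot: [0.997, 0.082, 0.0, 0.0]
force: [-2.2, 0.2, 14.6]
```

```bash
python3 -m handwheel '[[0,0,40,0,0,0,0],[0,0,39,0,0,0,0],[-1.44,47.7,0,0,0,-3.08,0],[-1.44,47.7,0,0,0,-3.08,0],[-1.44,47.7,0,0,0,-3.08,0],[-1.44,47.7,0,0,0,-3.08,0],[-1.44,47.7,0,0,0,-3.08,0],[0,0,-40,0,0,0,0],[0,0,-40,0,0,0,0],[0,0,-20,0,0,0,0]]' | sed -n 2,4p; python3 -m handwheel '[[0,0,0,0,0,0,0],[0,0,0,0,0,0,0],[0,0,0,0,0,0,0],[0,0,0,0,0,0,0],[0,0,0,0,0,0,0],[0,0,0,0,0,0,0],[0,0,0,0,0,0,0],[0,0,0,0,0,0,0],[0,0,0,0,0,0,0],[0,0,0,0,0,0,0]]'
```

```text
tcp_pos: [0.4884, 0.2339, 0.0478]
tool_rot: [0.999, -0.052, -0.002, 0.001]
force: [-0.6, 0.3, -1.0]
t: 35.45
tcp_pos: [0.4899, 0.2339, 0.0504]
tool_rot: [0.999, -0.052, -0.0, 0.0]
force: [1.6, 0.2, -0.0]
finger_gap: 0.516
gripper_force: 71.9
```

```bash
python3 -m handwheel '[[0,0,-4,0,0,0,0],[0,0,-4,0,0,0,0],[0,0,-3,0,0,0,0],[0,0,-1,0,0,0,0],[0,0,-0.6,0,0,0,0],[0,0,-0.4,0,0,0,0],[0,0,0,0,0,0,0],[0,0,0,0,0,0,0],[0,0,0,0,0,0,0],[0,0,0,0,0,0,0]]' | sed -n 2,4p
```

```text
tcp_pos: [0.49, 0.2339, 0.0375]
tool_rot: [0.999, -0.052, 0.0, 0.0]
force: [-0.5, -0.8, -0.7]
```

```bash
python3 -m handwheel '[[0,0,-0.4,0,0,0,0],[0,0,0,0,0,0,0.55],[0,0,0,0,0,0,0.7],[0,0,0,0,0,0,0.95],[0,0,0,0,0,0,0.95],[0,0,15,0,0,0,0.95],[0,0,30,0,0,0,0.95],[0,0,40,0,0,0,0.95],[0,0,40,0,0,0,0.95],[0,0,0,0,0,0,0.95]]' | sed -n 2,6p; python3 -m handwheel '[[-8,-38,0,0,0,2.6,0.95],[-8,-38,0,0,0,2.6,0.95],[-8,-38,0,0,0,2.6,0.95],[-8,-38,0,0,0,2.6,0.95],[-8,-38,0,0,0,2.6,0.95],[-8,-38,0,0,0,2.6,0.95],[0,0,0,0,0,0,0.95],[0,0,0,0,0,0,0.95],[0,0,0,0,0,0,0.95],[0,0,0,0,0,0,0.95]]' | sed -n 2,3p
python3 - <<'E'
from h import *
im,c=shot("wrist","pics/w7.png");im2,_=shot("scene","pics/s7.png")
o=np.zeros((600,800,3),np.uint8)
o[:600,:400]=cv2.resize(im[0:300,215:415],None,fx=2,fy=2,interpolation=cv2.INTER_CUBIC)
o[:500,400:800]=cv2.resize(im2[155:280,265:365],None,fx=4,fy=4,interpolation=cv2.INTER_CUBIC);cv2.imwrite("pics/c7.png",o)
E
```

```text
tcp_pos: [0.4923, 0.2346, 0.1662]
tool_rot: [0.999, -0.052, 0.004, -0.001]
force: [-0.7, -0.0, -0.4]
finger_gap: 0.952
gripper_force: 0.0
tcp_pos: [0.442, 0.0067, 0.162]
tool_rot: [0.996, 0.085, -0.0, -0.0]
```

View pics/c7.png

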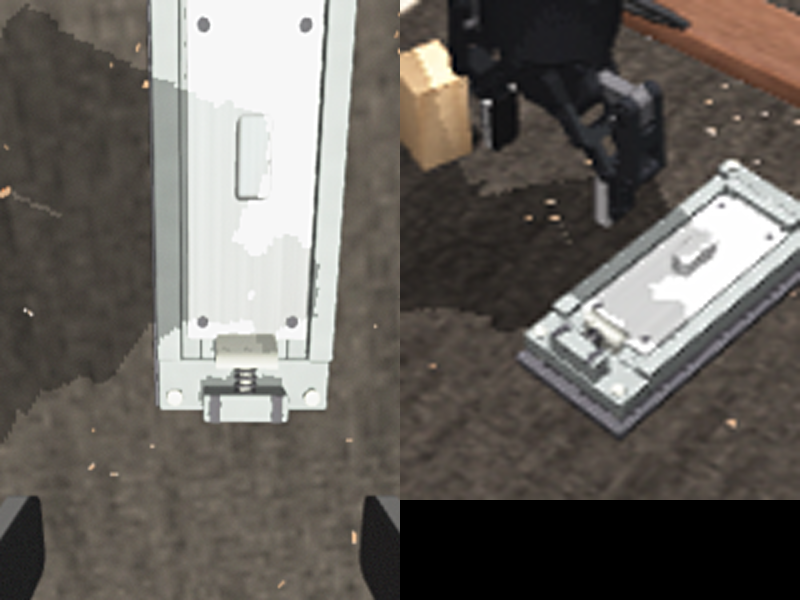

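The cover lies level with the catch nose (row 335) over its edge (row 340), and the block stands upright and clear. I'm handing the job in.

```bash
python3 -c "
from station import manip
print(manip.sense()['t'],manip.sign_off())"
```

```text
the job is handed in; nothing more can be done
39.3 None
```

I handed the job in at 39.3 s: the cover is snapped in level under the catch, pressed home with the block, the block stands upright on the bench clear of the housing, and I kept clear of the tape roll, wedge and marking gauge; sign-off returned no verdict.

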